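# Consolidate the bearing trays and stack the emptied one

## Robot

A 6-joint arm with a two-finger parallel gripper is mounted at the origin on the work surface. World frame = base frame: x ahead of the robot, y to its left, z up, the work surface at z = 0. Lengths are in mm, angles in rad, forces in N, time in s.
With the tool pointing down it reaches from about 350 to 775 mm from the base axis. Payload 5.5 kg.
Tool frame: the origin (TCP) lies between the finger pads; the fingertips stand ahead of it and the grasp point (between the pads) lies 3 mm ahead of it (tip_extent is the z of the fingertips in the tool frame, in mm); z points along the fingers, y is the direction in which the jaws open and shut (so a half turn about z gives the same grasp; the last joint's range is limited). The gripper opens to 85 mm and grips with 20 to 120 N. Pads are 22 mm wide; open, the fingers measure 114 mm over their backs; the gripper's body (76 mm by 85 mm) begins 54 mm behind the grasp point. The pads swing forward as they close: fully open they stand 13 mm farther back than shut.
Start: joints at [1.146, 0.313, 0.046, 1.304, 0, 1.431], TCP at [161.578, 551.871, 253.323] pointing down, gripper open.
Joint ranges: [-2.76, 2.76], [-0.86, 1.69], [-1.03, 1.26], [-2.2, 2.34], [-1.47, 1.5], [-3.14, 3.14]. Speed limits (rad/s): [2.57, 2.57, 3.14, 3.14, 3.14, 3.14].

## Interface

Orientations are given as a unit quaternion [x, y, z, w].
In Python, from bench import get_state, camera, camera_info, job_done, tip_extent gives the robot as it stands.
- The arm moves only by the tool servo_tool, never from a script. Its argument "motion" is a list that holds one entry, the list of rows, each a list of 5 numbers: the shift along the world's x, y, z in m, then the turn about the world's z in degrees, then the opening, from -1 (shut) to 1 (fully open). A call has 1 to 10 rows; each row is the pose to reach, as a shift and turn from the pose commanded when the call began; what a row does not reach only later rows make up. A row lasts 1/10 s, in which the tool goes at most 50 mm and 8.59 degrees, less where a joint would pass 70% of its speed; a pose out of reach is approached as far as the arm can. A call with a gripper value outside its range is refused whole. The fingers move at their own pace and stop on an object; "force" is the grip in N (left out, the last holds). Time passes only in rows, so rows that repeat a pose let the fingers close. It gives the time, the measured TCP pose, the force and the opening at its end, in the units of the state.
- get_state(): the state, without advancing time (a new reading comes with each control period).
- camera(name): name is "scene" or "top" or "wrist"; returns the picture (400x640x3 uint8, blue, green, red); there is no depth.
- camera_info(name): a dict with "camera_matrix" (3x3 intrinsics, pixels), "R" (3x3) and "t" (3): a world point X has camera coordinates R X + t. Camera axes: x right, y down, z forward; pixel columns grow to the right and rows downward; lengths in mm; the calibration is good to about 2 mm. A picture is of the moment at which its call begins: read the wrist's pose just before it. camera_info takes no time and is no camera call; for the wrist camera it gives the pose at the moment of the call.
- job_done(): hands the job in, once; it reports no verdict.
The state is a dict: "time": time; "joint_positions": joint angles; "joint_velocities": joint speeds; "joint_efforts": joint torques, N m; "tcp_pos": TCP position; "ee_rot": TCP orientation; "contact_force": force on the tool from outside, world axes, zero at the start; "wrist_torque": the same for the moment, N m; "grip_width": finger opening in mm.
Only numpy, scipy, OpenCV 4.12 (cv2) and the standard library are available. Lean on these libraries where they do the work, as an engineer would, in place of code of your own. Each camera call takes 0.05 s, during which the arm holds its last target. There are 200 camera calls.

## Task

Two of the blue trays hold steel linear bearings, one of them only a single bearing: stand that last bearing upright in the free pocket of the tray that already holds two, so that tray is full. Then pick up the emptied tray and stack it squarely on top of the pile of two empty trays, leaving the pile and the full tray where they stand.

Things in the scene. Friction and masses are not known exactly. Their poses are not given: they have to be found in the camera images.
- bearing: the last bearing: polished steel cylinder, diameter 28 mm, 70 mm tall, about 0.14 kg, standing loosely in an end pocket of tray_spare. It stands 44 mm clear of the tray's rim. Origin: centre of its lower end; z along its axis (up)
- tray_keep: tray to fill: blue plastic tray 160 x 56 x 30 high (mm), walls, dividers and floor 4 thick, a row of three 48 x 48 pockets at 52 pitch along x. Two bearings like the one to move are fixed fast in its middle and +x pockets, tops 74 above the underside. Free pocket: centre at x = -52, y = 0, floor 4 above the underside. Origin: centre of underside; x along its length, z up
- tray_spare: tray to empty and stack: blue plastic tray 160 x 56 x 30 high (mm), walls, dividers and floor 4 thick, a row of three 48 x 48 pockets at 52 pitch along x. About 0.1 kg, loose on the table, rigid: may be gripped across its 56 width at mid-length. Origin: centre of underside; x along its length, z up
- stack_top: upper of the pile of two empty, loose trays: blue plastic tray 160 x 56 x 30 high (mm), walls, dividers and floor 4 thick, a row of three 48 x 48 pockets at 52 pitch along x. Origin: centre of underside; x along its length, z up. Underside 30, rim 60 above the table. Trays do not nest: one stacked on it rests on its rim. (A look-alike tray with two brass nuts is no part of the job.)
There are look-alikes about, which are no part of the job. What is shaped like the tray_spare but brown, green or pink is not meant.

How it is judged (in metres and radians):
On the way, in this order (a step that is already met when the one before it is completed fails the run):
1. the last bearing stands in the free pocket of the tray to be filled, let go, while the emptied tray is still down on the table (x of bearing in the frame of tray_keep between -0.064 and -0.04 m and y of bearing in the frame of tray_keep between -0.012 and 0.012 m and z of bearing in the frame of tray_keep below 0.009 m and angle between bearing's own z axis and vertical below 0.17 rad and contact force between the fingers and bearing below 0.5 N and height (world z) of tray_spare below 0.01 m), for 0.2 s.
2. the emptied tray lies squarely on the pile of empty trays, let go (horizontal distance between tray_spare and stack_top below 0.018 m and angle between the x axis of tray_spare and the x axis of stack_top, either way round below 0.18 rad and z of tray_spare in the frame of stack_top between 0.025 and 0.035 m and angle between tray_spare's own z axis and vertical below 0.06 rad and contact force between the fingers and tray_spare below 0.5 N), for 0.2 s.
At the end, for the whole second after the job is handed in: Bearing upright (10 degrees) on the free pocket's floor, within 12 mm of its centre each way; tray_spare level on stack_top's rim, within 18 mm and 10 degrees (either way round); tray_keep and stack_top level and within 30 mm of their starts; all released and at rest (all of step 2 and x of bearing in the frame of tray_keep between -0.064 and -0.04 m and y of bearing in the frame of tray_keep between -0.012 and 0.012 m and z of bearing in the frame of tray_keep below 0.009 m and angle between bearing's own z axis and vertical below 0.17 rad and contact force between the fingers and bearing below 0.5 N and distance of each of tray_keep, stack_top from where it was at the start of the episode below 0.03 m and angle between each of tray_keep, stack_top's own z axis and vertical below 0.06 rad and linear speed of each of tray_spare, tray_keep, stack_top, bearing below 0.02 m/s); the robot touches nothing.
It also fails if it takes over 64 s, if anything falls off the work surface, if the arm or the gripper's body presses on something with over 40 N, if the wrist force passes 120 N, or if a joint passes its speed limit or range.

## Working session

There is one attempt and no reset: what is moved stays moved. The work goes in short steps, Python scripts to look and compute and a tool call to move; the robot and the scene stay as the last step left them, time stands still between calls to the robot, and variables do not carry over. Pictures are saved under pics/ and viewed, about 8 in all and at most 12, crops included, and the job is handed in when it is done.

Besides the shell and the picture viewer there is one more tool, called as name([rows], argument=value, ...), one row to a line, values as JSON. servo_tool: Moves the arm, as the interface text tells. Its arguments: {"type":"object","properties":{"motion":{"type":"array","items":{"type":"array","items":{"type":"array","items":{"type":"number"}}}},"force":{"type":"number"}},"required":["motion"]}

```bash
mkdir -p pics
python3 - <<'E'
from bench import *
import cv2
s=get_state();print(s['time'],s['tcp_pos'],s['ee_rot'],s['grip_width'],tip_extent)
for n in('top','scene'):
    cv2.imwrite(f'pics/{n}0.png',camera(n)); i=camera_info(n);print(n,i)
E
```

```text
0.0 [161.38494317 551.37815399 252.38103487] [ 1.41939918e-01  9.89874819e-01 -9.15174435e-04 -2.54714050e-04] 85.62638883115041 22.0
top {'camera_matrix': array([[453.32875039,   0.        , 319.4128288 ],
       [  0.        , 453.32875039, 202.15348429],
       [  0.        ,   0.        ,   1.        ]]), 'R': array([[ 0.0793504 , -0.99683225, -0.00538397],
       [-0.97209793, -0.07618321, -0.22185971],
       [ 0.22074674,  0.0228384 , -0.97506373]]), 't': array([ -57.26466004,  461.88256104, 1086.98140333])}
scene {'camera_matrix': array([[440.08203643,   0.        , 326.88507634],
       [  0.        , 440.08203643, 201.00567343],
       [  0.        ,   0.        ,   1.        ]]), 'R': array([[-0.64488132,  0.76426197,  0.00563217],
       [ 0.66399979,  0.56389917, -0.49104176],
       [-0.37846051, -0.3129239 , -0.87111783]]), 't': array([ 328.80850167, -244.60105065, 1135.41731051])}
```

View pics/top0.png

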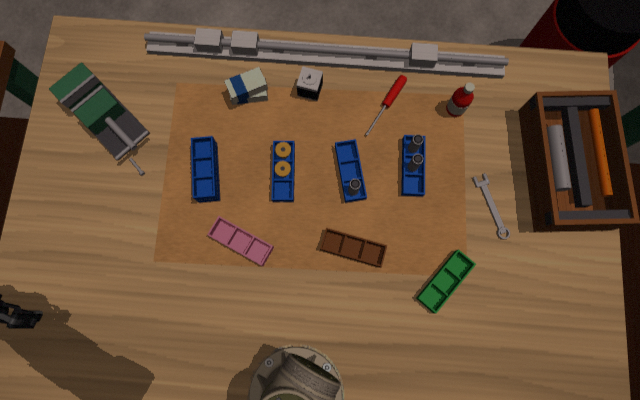

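View pics/scene0.png

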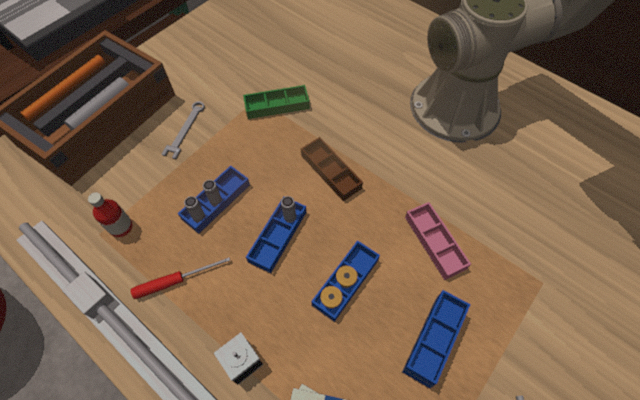

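Blue trays in the top view: (205,169) is an empty, taller pile, so stack_top. (283,171) holds brass nuts, so it is the look-alike. (350,171) has one bearing at (355,185), so tray_spare. (414,165) has two bearings, so tray_keep, with its free pocket at (413,187). I'll confirm this in an enlarged crop.

Run:
```python
import cv2,numpy as np
t=cv2.imread('pics/top0.png')
a=cv2.resize(t[125:210,325:435],None,fx=5,fy=5,interpolation=cv2.INTER_CUBIC)
b=cv2.resize(t[125:210,185:225],None,fx=5,fy=5,interpolation=cv2.INTER_CUBIC)
cv2.imwrite('pics/crop1.png',np.hstack([a,b]))
```

```text
(no output)
```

View pics/crop1.png

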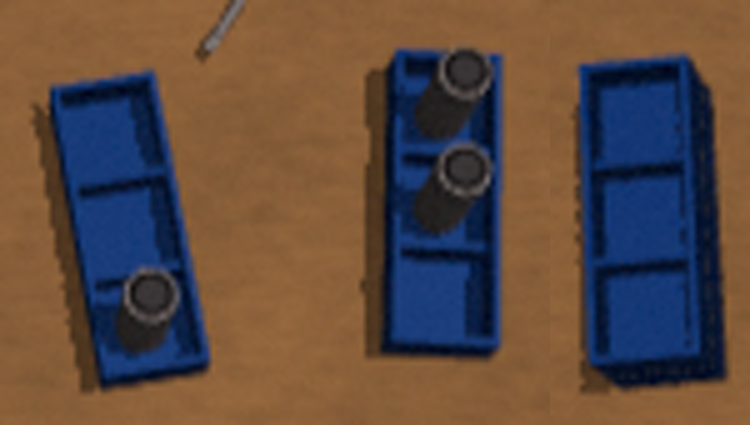

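The crop confirms all three trays. The bearing top is at crop (151,294). Next I'll compute the poses from the rim corners.

```bash
cat > h.py <<'E'
import numpy as np
from bench import *
def ray(info,u,v,z):
    K,R,t=info['camera_matrix'],info['R'],info['t']
    d=R.T@np.linalg.inv(K)@[u,v,1]; C=-R.T@t
    return (C+d*(z-C[2])/d[2])[:2]
def proj(info,P):
    p=info['camera_matrix']@(info['R']@np.array(P,float)+info['t']); return p[:2]/p[2]
def tray(P):  # corners far-left, far-right, near-right, near-left -> centre, axis angle
    P=np.array(P); c=P.mean(0); a=(P[0]+P[1]-P[2]-P[3])/2
    return c,np.degrees(np.arctan2(a[1],a[0])),np.linalg.norm(a),np.linalg.norm((P[0]+P[3]-P[1]-P[2])/2)
E
python3 - <<'E'
from h import *
i=camera_info('top')
f=lambda x,y,o=325:((x+.5)/5-.5+o,(y+.5)/5-.5+125)
for n,z,o,c in [('spare',30,325,[(52,88),(152,71),(209,357),(99,374)]),('keep',30,325,[(395,52),(500,56),(497,345),(385,346)]),('stack',60,75,[(582,68),(690,57),(702,353),(590,362)])]:
    print(n,tray([ray(i,*f(x,y,o),z) for x,y in c]))
print('bearing',ray(i,*f(151,294),74))
for q in[(465,73),(465,170)]: print('kept',ray(i,*f(*q),74))
E
```

```text
spare (array([565.23151827, -92.85460799]), np.float64(13.595775809280598), np.float64(157.31838441772663), np.float64(55.51880967901453))
keep (array([ 590.44879592, -256.63977042]), np.float64(0.7044391820957755), np.float64(159.26337983165885), np.float64(56.46593044579356))
stack (array([533.49619502, 282.18141973]), np.float64(9.673115838884437), np.float64(157.3026883982954), np.float64(55.946939308116995))
bearing [ 514.40258677 -105.07265691]
kept [ 642.77721802 -256.73700268]
kept [ 591.10988514 -258.36362078]
```

servo_tool([
  [[0.1, -0.05, 0, 5, 1], [0.2, -0.1, 0, 10, 1], [0.3, -0.3, -0.02, 20, 1], [0.35, -0.6, -0.05, 30, 1], [0.35, -0.6, -0.05, 30, 1], [0.35, -0.6, -0.05, 30, 1], [0.35, -0.6, -0.05, 30, 1], [0.35, -0.6, -0.05, 30, 1], [0.35, -0.6, -0.05, 30, 1], [0.35, -0.6, -0.05, 30, 1]],
])

```text
time: 1.1
tcp_pos: [421.1, 154.1, 221.6]
ee_rot: [-0.119, 0.993, 0.0, -0.0]
contact_force: [0.3, 0.6, -0.3]
grip_width: 85.4
```

servo_tool([
  [[0, -0.03, 0, 0, 1], [0, -0.03, 0, 0, 1], [0, -0.03, 0, 0, 1], [0, -0.03, 0, 0, 1]],
])

```text
time: 1.5
tcp_pos: [420.7, 126.6, 221.8]
ee_rot: [-0.119, 0.993, 0.0, -0.0]
contact_force: [0.0, 0.0, -0.1]
grip_width: 85.1
```

servo_tool([
  [[0.09, -0.23, -0.02, 0, 1], [0.09, -0.23, -0.02, 0, 1], [0.09, -0.23, -0.02, 0, 1], [0.09, -0.23, -0.02, 0, 1], [0.09, -0.23, -0.02, 0, 1], [0.09, -0.23, -0.02, 0, 1], [0.09, -0.23, -0.02, 0, 1], [0.09, -0.23, -0.02, 0, 1]],
])

```text
time: 2.3
tcp_pos: [510.6, -102.3, 201.7]
ee_rot: [-0.12, 0.993, 0.0, -0.0]
contact_force: [0.3, 0.3, -0.2]
grip_width: 85.5
```

Run:
```python
from h import *
import cv2
s=get_state();i=camera_info('wrist');im=camera('wrist');cv2.imwrite('pics/w1.png',im)
print(s['tcp_pos'],i)
for P in [(514.5,-105,74),(538.8,-258.6,4),(591,-257.5,30)]:print(P,proj(i,P))
```

```text
[ 510.63137753 -102.31374898  201.72461407] {'camera_matrix': array([[338.63302755,   0.        , 320.63254325],
       [  0.        , 338.63302755, 196.28325559],
       [  0.        ,   0.        ,   1.        ]]), 'R': array([[-2.39142583e-01,  9.70984460e-01,  5.08312811e-05],
       [ 9.28698106e-01,  2.28712647e-01,  2.91908123e-01],
       [ 2.83426625e-01,  6.98548695e-02, -9.56446363e-01]]), 't': array([ 220.7638169 , -474.75175929,  192.77762591])}
(514.5, -105, 74) [315.14053925 197.12797594]
(538.8, -258.6, 4) [154.05382142 162.43364692]
(591, -257.5, 30) [136.41933363 222.16927289]
```

View pics/w1.png

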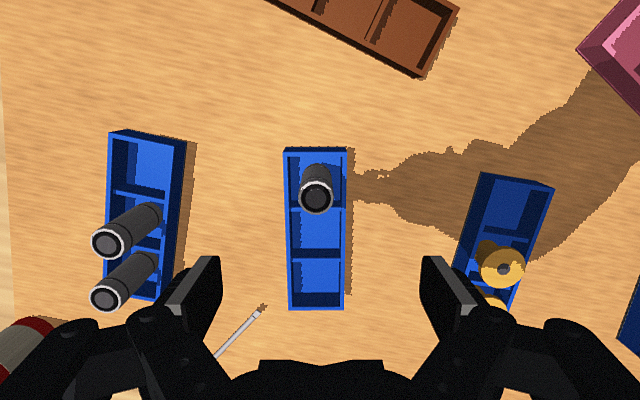

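The bearing top is at (316,196), matching the prediction of (315,197). I'll take tray_keep's bearing tops at (108,242) and (106,297), and the spare tray's rim corners at (284,148), (347,147), (344,310) and (289,310).

Run:
```python
from h import *
i=camera_info('wrist')
print('b',ray(i,316,196,74))
a,b=ray(i,108,242,74),ray(i,106,297,74);d=b-a
print('kept',a,b,np.degrees(np.arctan2(d[1],d[0])),'free',a-d/np.linalg.norm(d)*52)
print('keep near corners mid',(ray(i,109,131,30)+ray(i,186,139,30))/2)
print('spare',tray([ray(i,*p,30) for p in [(289,309),(344,309),(347,149),(284,150)]]))
```

```text
b [ 513.56291835 -104.43051163]
kept [ 591.07335093 -257.39519254] [ 643.00180979 -255.92137076] 1.6257194378035176 free [ 539.09428194 -258.87045073]
keep near corners mid [ 508.19667488 -254.95717352]
spare (array([564.04804164, -92.76221385]), np.float64(13.97037974569582), np.float64(161.2446757314245), np.float64(55.0706328759755))
```

servo_tool([
  [[0.0035, -0.0025, -0.05, 0, 1], [0.0035, -0.0025, -0.09, 0, 1], [0.0035, -0.0025, -0.12, 0, 1], [0.0035, -0.0025, -0.145, 0, 1], [0.0035, -0.0025, -0.145, 0, 0], [0.0035, -0.0025, -0.145, 0, -0.5], [0.0035, -0.0025, -0.145, 0, -1], [0.0035, -0.0025, -0.145, 0, -1], [0.0035, -0.0025, -0.145, 0, -1], [0.0035, -0.0025, -0.145, 0, -1]],
], force=40)

```text
time: 3.35
tcp_pos: [515.7, -106.6, 58.8]
ee_rot: [-0.119, 0.993, -0.0, 0.002]
contact_force: [0.3, 2.9, 7.3]
grip_width: 27.0
```

servo_tool([
  [[0, 0, 0.03, 0, -1], [0, 0, 0.06, 0, -1], [0, 0, 0.065, 0, -1], [0.01, -0.04, 0.065, -4, -1], [0.02, -0.08, 0.065, -8, -1], [0.025, -0.12, 0.065, -12, -1], [0.025, -0.15, 0.065, -12, -1], [0.025, -0.154, 0.065, -12, -1], [0.025, -0.154, 0.065, -12, -1], [0.025, -0.154, 0.065, -12, -1]],
])

```text
time: 4.35
tcp_pos: [538.8, -259.5, 121.2]
ee_rot: [-0.015, 1.0, 0.001, -0.001]
contact_force: [0.0, 0.1, -2.3]
grip_width: 26.7
```

Run:
```python
from h import *
import cv2
s=get_state();i=camera_info('wrist');im=camera('wrist')
j=camera_info('scene');sc=camera('scene')
print(s['tcp_pos'],s['grip_width'],s['contact_force'])
x,y,z=s['tcp_pos']
P=[(x,y,z+17),(x,y,z-53),(539,-258.8,30),(591,-257.4,74)]
for p in P: print(p,proj(i,p),proj(j,p))
u,v=proj(j,(x,y,z-20)).astype(int)
c=cv2.resize(sc[v-50:v+70,u-60:u+60],(400,400),interpolation=cv2.INTER_CUBIC);print('scene crop origin',u-60,v-50)
w=cv2.resize(im[60:360,170:470],(400,400))
cv2.imwrite('pics/p5.png',np.hstack([w,c]))
```

```text
[ 538.81308003 -259.53988825  121.17077388] 26.729267990758697 [ 0.01545092  0.0773494  -2.29619873]
(np.float64(538.813080029288), np.float64(-259.5398882478803), np.float64(138.17077388157014)) [318.2904044  308.11512844] [220.24156131 151.17995896]
(np.float64(538.813080029288), np.float64(-259.5398882478803), np.float64(68.17077388157016)) [319.0482643 231.5999761] [226.88085335 170.23443553]
(539, -258.8, 30) [320.37729039 209.38615445] [230.32433394 179.86738261]
(591, -257.4, 74) [320.09765419 318.29120913] [208.96116543 185.03940086]
scene crop origin 163 111
```

View pics/p5.png

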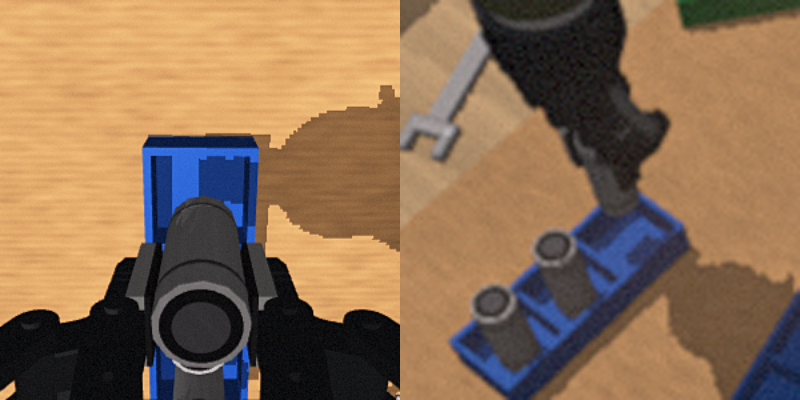

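The bearing hangs upright over the free pocket. It is centred across the tray (bearing column about 321, tray centre about 320) and its foot is within about 2 mm along it. I'll lower it and let go.

servo_tool([
  [[0, 0.0005, -0.03, 0, -1], [0, 0.0005, -0.05, 0, -1], [0, 0.0005, -0.058, 0, -1], [0, 0.0005, -0.0625, 0, -1], [0, 0.0005, -0.0625, 0, -1], [0, 0.0005, -0.0625, 0, 0], [0, 0.0005, -0.0625, 0, 0.5], [0, 0.0005, -0.0625, 0, 1], [0, 0.0005, -0.0625, 0, 1], [0, 0.0005, -0.0625, 0, 1]],
])

```text
time: 5.45
tcp_pos: [539.5, -260.2, 59.6]
ee_rot: [-0.015, 1.0, -0.0, 0.0]
contact_force: [0.2, 0.4, 0.3]
grip_width: 85.2
```

servo_tool([
  [[0, 0, 0.03, 0, 1], [0, 0, 0.08, 0, 1], [0, 0, 0.12, 0, 1], [0, 0.05, 0.14, 4, 1], [0.005, 0.1, 0.14, 8, 1], [0.01, 0.14, 0.14, 12.5, 1], [0.01, 0.16, 0.14, 12.5, 1], [0.01, 0.16, 0.14, 12.5, 1], [0.01, 0.16, 0.14, 12.5, 1]],
])

```text
time: 6.35
tcp_pos: [549.6, -99.9, 199.5]
ee_rot: [-0.124, 0.992, -0.0, 0.0]
contact_force: [0.5, -0.6, -0.8]
grip_width: 85.5
```

Run:
```python
from h import *
import cv2
s=get_state();i=camera_info('wrist');im=camera('wrist')
print(s['tcp_pos'],s['ee_rot'])
cv2.imwrite('pics/w6.png',im)
for P in [(539,-258.8,74),(539,-258.8,4),(564.6,-92.8,30)]: print(P,proj(i,P))
```

```text
[549.55292636 -99.89101479 199.52931556] [-1.23923998e-01  9.92291676e-01 -2.42364662e-04  1.13599571e-04]
(539, -258.8, 74) [109.10806922 127.92467224]
(539, -258.8, 4) [154.87105384 120.30508245]
(564.6, -92.8, 30) [323.65850417 197.33076426]
```

View pics/w6.png

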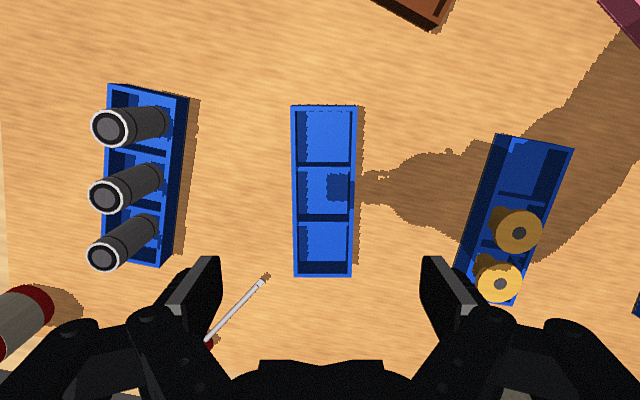

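The bearing stands upright in the free pocket, its top at (109,128) exactly as predicted and parallel to the two fixed ones. The emptied tray's rim corners are at (291,107), (357,107), (351,276) and (295,276).

Run:
```python
from h import *
i=camera_info('wrist')
print('spare',tray([ray(i,*p,30) for p in [(295,276),(351,276),(357,107),(291,107)]]))
```

```text
spare (array([565.17841032, -93.55265797]), np.float64(14.015329774252118), np.float64(158.1699458978277), np.float64(54.48416920925718))
```

servo_tool([
  [[0.0155, 0.0065, -0.04, 0, 1], [0.0155, 0.0065, -0.08, 0, 1], [0.0155, 0.0065, -0.12, 0, 1], [0.0155, 0.0065, -0.15, 0, 1], [0.0155, 0.0065, -0.165, 0, 1], [0.0155, 0.0065, -0.171, 0, 1], [0.0155, 0.0065, -0.171, 0, 0.3], [0.0155, 0.0065, -0.171, 0, 0], [0.0155, 0.0065, -0.171, 0, -0.4], [0.0155, 0.0065, -0.171, 0, -0.4]],
], force=40)

```text
time: 7.4
tcp_pos: [566.0, -94.0, 29.7]
ee_rot: [-0.123, 0.992, -0.001, 0.001]
contact_force: [-0.0, -1.7, 2.2]
grip_width: 55.0
```

servo_tool([
  [[0, 0, 0, 0, -0.4], [0, 0, 0.01, 0, -0.4], [0, 0, 0.04, 0, -0.4], [0, 0, 0.08, 0, -0.4], [0, 0, 0.12, 0, -0.4], [0, 0, 0.15, 0, -0.4], [0, 0, 0.15, 0, -0.4]],
])

```text
time: 8.1
tcp_pos: [567.6, -94.1, 184.1]
ee_rot: [-0.124, 0.992, -0.002, 0.004]
contact_force: [0.1, -1.3, -0.3]
grip_width: 55.1
```

servo_tool([
  [[0, 0.02, 0.01, 0, -0.4], [0, 0.05, 0.01, 0, -0.4], [-0.01, 0.09, 0.01, -1, -0.4], [-0.01, 0.13, 0.01, -2, -0.4], [-0.02, 0.17, 0.01, -3, -0.4], [-0.02, 0.21, 0.01, -4, -0.4], [-0.03, 0.24, 0.01, -4, -0.4], [-0.032, 0.26, 0.01, -4, -0.4], [-0.032, 0.26, 0.01, -4, -0.4], [-0.032, 0.26, 0.01, -4, -0.4]],
])

```text
time: 9.1
tcp_pos: [532.2, 166.7, 187.7]
ee_rot: [-0.089, 0.996, -0.0, -0.001]
contact_force: [0.0, -0.2, -1.7]
grip_width: 55.0
```

Run:
```python
from h import *
import cv2
s=get_state();i=camera_info('wrist');im=camera('wrist')
print(s['tcp_pos'],s['ee_rot'],s['grip_width'],s['contact_force'])
cv2.imwrite('pics/w7.png',im)
print(proj(i,(533.5,282.2,60)))
```

```text
[532.24568057 166.66069812 187.66638239] [-8.94020393e-02  9.95995342e-01 -1.95496030e-04 -7.18036242e-04] 54.97007546156341 [ 0.00863002 -0.22843577 -1.71862308]
[464.41897696 220.16375697]
```

View pics/w7.png

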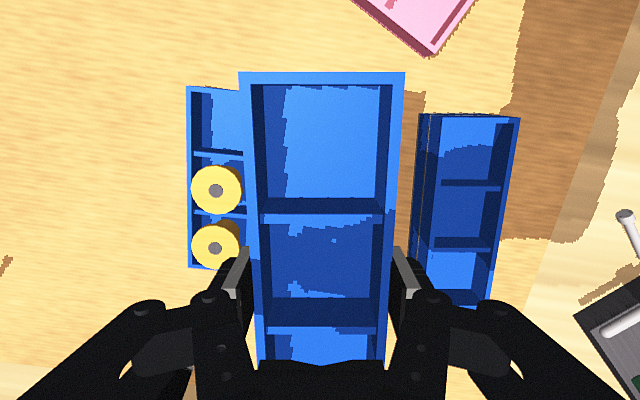

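The held tray is level, with near rim corners at (239,73) and (404,73). The pile's near rim corners are at (434,115) and (520,119), and its right edge runs to about (492,305).

Run:
```python
from h import *
i=camera_info('wrist')
def end(l,r,z,n):
    a,b=ray(i,*l,z),ray(i,*r,z);w=a-b;L=np.linalg.norm(w);d=np.array([-w[1],w[0]])/L
    if d[0]<0:d=-d
    print(n,a,b,'width',L,'ang',np.degrees(np.arctan2(d[1],d[0])),'centre',(a+b)/2+80*d)
end((434,115),(520,119),60,'stack')
e=ray(i,492,305,60)-ray(i,520,119,60);print('edge ang',np.degrees(np.arctan2(e[1],e[0])))
for z in(185,190): end((239,73),(404,73),z,'held%d'%z)
```

```text
stack [460.45622249 236.17926867] [452.20088842 297.7283241 ] width 62.10021549352731 ang 7.639266871619262 centre [535.61852885 277.58865039]
edge ang 11.22757298618994
held185 [458.53222679 124.86325499] [448.44240505 180.85337167] width 56.891982462656486 ang 10.215472008743161 centre [532.21913613 167.04635362]
held190 [458.59265483 126.03290367] [448.90941328 179.76683856] width 54.59945901584909 ang 10.215472008743163 centre [532.48285426 167.0879114 ]
```

servo_tool([
  [[0.0025, 0.03, 0, 0, -0.4], [0.0025, 0.07, 0, 0, -0.4], [0.0025, 0.1, 0, 0, -0.4], [0.0025, 0.1155, 0, 0, -0.4], [0.0025, 0.1155, -0.03, 0, -0.4], [0.0025, 0.1155, -0.06, 0, -0.4], [0.0025, 0.1155, -0.08, 0, -0.4], [0.0025, 0.1155, -0.09, 0, -0.4], [0.0025, 0.1155, -0.094, 0, -0.4], [0.0025, 0.1155, -0.094, 0, -0.4]],
])

```text
time: 10.15
tcp_pos: [535.8, 281.4, 94.5]
ee_rot: [-0.088, 0.996, -0.0, -0.0]
contact_force: [0.7, -0.1, -0.7]
grip_width: 55.0
```

servo_tool([
  [[0, 0, -0.002, 0, -0.4], [0, 0, -0.003, 0, -0.4], [0, 0, -0.003, 0, -0.4], [0, 0, -0.003, 0, -0.4]],
])

```text
time: 10.55
tcp_pos: [535.7, 282.1, 91.9]
ee_rot: [-0.089, 0.996, 0.0, 0.0]
contact_force: [0.5, 0.4, -1.2]
grip_width: 55.2
```

Run:
```python
from h import *
import cv2
s=get_state();print(s['tcp_pos'],s['grip_width'],s['contact_force'],s['wrist_torque'])
i=camera_info('top');im=camera('top');sc=camera('scene');
cv2.imwrite('pics/p8.png',np.hstack([cv2.resize(im[120:220,170:270],(400,400)),cv2.resize(sc[270:400,370:500],(400,400))]))
```

```text
[535.6562272  282.11444849  91.88766903] 55.176631192602564 [ 0.45182859  0.36538678 -1.16456437] [ 0.03096564  0.04933786 -0.00657036]
```

View pics/p8.png

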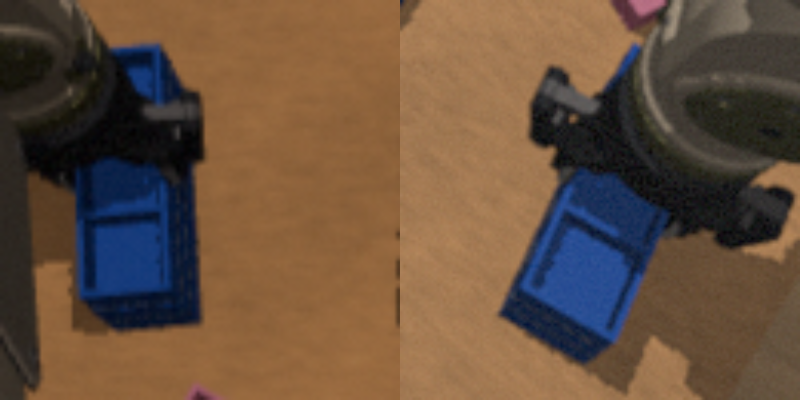

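The held tray lines up with the pile in both views, with its edges continuing the pile's, and it sits about 2 mm above the rim. I'll lower it the rest of the way and release.

servo_tool([
  [[0, 0, -0.001, 0, -0.4], [0, 0, -0.002, 0, -0.4], [0, 0, -0.0025, 0, -0.4], [0, 0, -0.0025, 0, -0.4], [0, 0, -0.0025, 0, 0.3], [0, 0, -0.0025, 0, 0.6], [0, 0, -0.0025, 0, 1], [0, 0, -0.0025, 0, 1], [0, 0, -0.0025, 0, 1]],
])

```text
time: 11.55
tcp_pos: [535.4, 281.9, 88.7]
ee_rot: [-0.089, 0.996, 0.0, -0.0]
contact_force: [0.2, 1.5, 0.5]
grip_width: 85.3
```

servo_tool([
  [[0, 0, 0.01, 0, 1], [0, 0, 0.03, 0, 1], [0, 0, 0.07, 0, 1], [0, 0, 0.11, 0, 1], [-0.03, -0.05, 0.13, 0, 1], [-0.05, -0.1, 0.13, 0, 1], [-0.08, -0.15, 0.13, 0, 1], [-0.08, -0.15, 0.13, 0, 1], [-0.08, -0.15, 0.13, 0, 1], [-0.08, -0.15, 0.13, 0, 1]],
])

```text
time: 12.55
tcp_pos: [455.9, 131.8, 219.9]
ee_rot: [-0.088, 0.996, 0.0, 0.001]
contact_force: [0.2, 0.6, 0.6]
grip_width: 85.5
```

Run:
```python
from h import *
import cv2
s=get_state();print(s['time'],s['tcp_pos'],s['grip_width'],s['contact_force'])
im=camera('top');sc=camera('scene')
f=lambda a:cv2.resize(a,(400,400),interpolation=cv2.INTER_CUBIC)
cv2.imwrite('pics/p9.png',np.vstack([np.hstack([f(im[120:220,160:260]),f(sc[270:400,370:500])])[:, :],cv2.resize(im[120:210,320:440],(800,600))[:0]]))
cv2.imwrite('pics/p9.png',np.hstack([cv2.resize(im[120:220,170:250],(400,500)),cv2.resize(im[120:220,370:450],(400,500))]))
```

```text
12.55 [455.93144279 131.80927711 219.88298913] 85.46812247357713 [0.18942776 0.64415664 0.55218276]
```

View pics/p9.png

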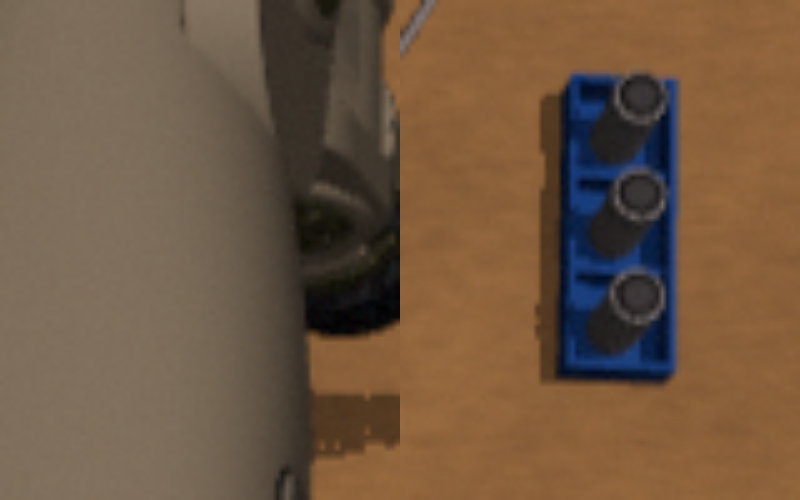

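tray_keep is full, with all three bearings upright and the tray where it was. The arm hides the pile, so I'll move clear and look.

servo_tool([
  [[-0.02, -0.05, 0.03, 0, 1], [-0.02, -0.1, 0.05, 0, 1], [-0.02, -0.15, 0.05, 0, 1], [-0.02, -0.2, 0.05, 0, 1], [-0.02, -0.22, 0.05, 0, 1], [-0.02, -0.22, 0.05, 0, 1], [-0.02, -0.22, 0.05, 0, 1], [-0.02, -0.22, 0.05, 0, 1], [-0.02, -0.22, 0.05, 0, 1]],
])

```text
time: 13.55
tcp_pos: [435.6, -86.8, 268.8]
ee_rot: [-0.09, 0.996, 0.0, -0.0]
contact_force: [0.4, -0.2, 0.1]
grip_width: 85.5
```

Run:
```python
from h import *
import cv2
s=get_state();print(s['time'],s['tcp_pos'],s['contact_force'])
im=camera('top');sc=camera('scene')
cv2.imwrite('pics/p10.png',np.hstack([cv2.resize(im[120:220,170:250],(400,500)),cv2.resize(sc[260:400,380:492],(400,500))]))
```

```text
13.55 [435.64710345 -86.7599732  268.7975267 ] [ 0.44271824 -0.22813681  0.08156099]
```

View pics/p10.png

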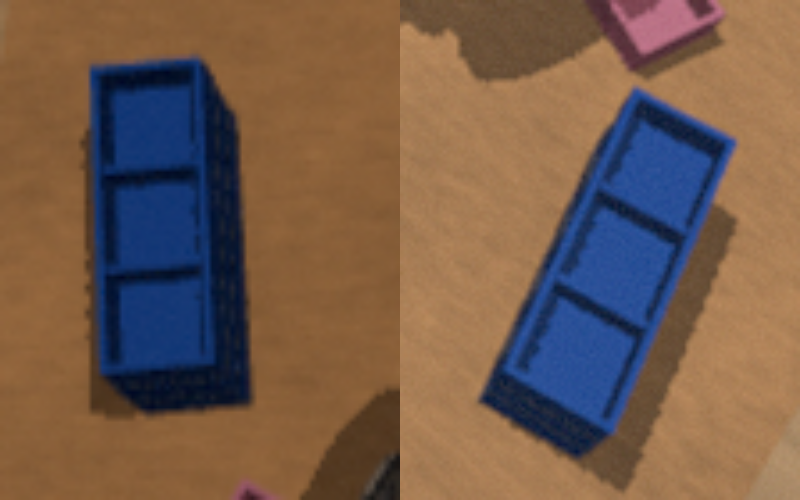

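The three trays are stacked squarely and level. The top rim corners in the left view are (90,66), (201,59), (214,362) and (102,373).

Run:
```python
from h import *
i=camera_info('top')
print(tray([ray(i,x/5+169.6,y/5+119.6,90) for x,y in [(90,66),(201,59),(214,362),(102,373)]]))
job_done()
```

```text
(array([534.59543542, 281.7167485 ]), np.float64(10.13693555468707), np.float64(158.98749569659594), np.float64(55.270289030958104))
the job is handed in; nothing more can be done
```

I moved the last bearing upright into the free pocket of `tray_keep`, then stacked the emptied tray on the pile and handed the job in at about 13.6 s.

- **Bearing:** its top appeared at the predicted pixel. All three bearings stood upright and parallel, and `tray_keep` looked unmoved.
- **Stacked tray:** it measured (534.6, 281.7) mm at 10.1°, against the pile's initial (533.5, 282.2) mm at 9.7°. That is about 1 mm and 0.5° off, with the three trays flush and level in both views.
- **Robot at hand-in:** the gripper was open and clear of everything, with contact force near zero.
- **Disagreement:** one partly hidden wrist-camera view put the pile about 5 mm off the top view. The rim came out 62 mm wide there instead of 56 mm, from a misread corner, so I used mainly the top-view position.
- **Not checked:** I did not re-measure `stack_top`'s own position after stacking. I judged it only from the trays' alignment.

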